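# Find the uncaught die case and snap it shut

### The arm

A 7-joint arm with a two-finger parallel gripper is mounted at the origin on the work surface. World frame = base frame: x ahead of the robot, y to its left, z up, the work surface at z = 0. Lengths are in m, angles in rad, forces in N, time in s.
With the tool pointing down it reaches from about 0.4 to 0.9 m from the base axis. Payload 5.6 kg.
Tool frame: the origin (TCP) lies midway between the tips of the shut fingers; the grasp point (between the pads) lies 19 mm behind it; z points along the fingers, y is the line along which they close (so a half turn about z gives the same grasp; the last joint's range is limited). The gripper opens to 92 mm and grips with 3 to 60 N. Pads are 20 mm wide; open, the fingers measure 128 mm over their backs; the gripper's body (75 mm by 189 mm) begins 69 mm behind the grasp point.
Start: joints at [1.128, 0.468, -0.012, 1.603, 0.006, 1.071, -0.056], TCP at [0.253, -0.599, 0.215] pointing down, gripper open.
Joint ranges: [-2.53, 2.53], [-0.31, 2.02], [-1.57, 1.55], [0.28, 2.44], [-1.29, 4.43], [0.15, 1.84], [-2.92, 2.92]. Speed limits (rad/s): [2.57, 2.57, 3.14, 3.14, 3.14, 3.14, 3.14].

### API

Orientations are given as a 3x3 rotation matrix whose columns are the frame's x, y, z axes.
In Python, from station import env, effector, solver, viewer, workorder, search_frame, tip_of gives the robot as it stands. Calls block until the motion is done:
- env.reach(position, orientation): joint-space move of the TCP to a pose.
- env.movel(position, frame=None, rate=0.15): straight line of the TCP; frame=None keeps the orientation; rate is the mean speed in m/s.
- env.goto_joints(angles): joint-space move.
- effector.release() and effector.grasp(squeeze=None): open the fingers fully, or close them until they stop; squeeze is the grip in N (None keeps the last).
- env.pause(seconds).
- solver.inverse_kinematics(position, orientation): joint angles nearest the present ones, or None.
- env.sense(): the state.
- viewer.read_camera(name): name is "scene" or "top" or "wrist"; returns (picture, depth): 384x512x3 uint8, red, green, blue; 384x512 float32, m along the optical axis (not along the pixel's ray), 0 where there is no reading.
- viewer.camera_info(name): a dict with "intrinsics" (3x3 intrinsics, pixels), "eye" and "rotation" of the camera in the world; the wrist camera has in their place "T_tool_cam" (4x4, takes a point from camera to tool coordinates, whose origin is the TCP and whose axes are the flange's). Camera axes: x right, y up, looking along -z (the intrinsics and any distortion apply to the point x, -y, -z); pixel columns grow to the right and rows downward; lengths in m; the calibration is good to about 2 mm. The wrist camera is an equidistant fisheye: a pixel r from the principal point sees the ray r / f radians off the axis. A picture is of the moment at which its call begins: read the wrist's pose just before it. camera_info takes no time and is no camera call.
A pose or a line that the arm cannot do raises env.PlanningError and nothing moves.
- workorder.finish_job(): hands the job in; it is judged then, once.
Trained networks look in the newest picture that a camera, given by its name, has taken for a name from the list of things; names that differ only in an ending like _2 or _b are one class to them, and where a whole thing is asked for, a point or a joint stands for the part that bears it (a point fixed in the world has none). Each returns a list of dicts, best first, with "score" (0 to 1); they miss things now and then, are a little off and sometimes report something else, mostly with a low value. They report only what shows in the picture. A call takes as long as a camera call.
- search_frame(camera, name): "at" ([x, y, z] in m, in world coordinates, good to about 4 mm: the middle of the surface that is visible of it).
- tip_of(camera, name): "at" ([x, y, z] in m, in world coordinates, good to about 4 mm: a listed point, or the origin of a listed thing).
The state is a dict: "t": time; "joint_positions": joint angles; "joint_velocities": joint speeds; "tau": joint torques, N m; "ee_pos": TCP position; "tcp_rot": TCP orientation; "wrist_force": force on the tool from outside, world axes, zero at the start; "moment": the same for the moment, N m; "gripper_width": finger opening in m; "grasp_force": force on a finger pad.
Only numpy, scipy, OpenCV 4.12 (cv2) and the standard library are available. Lean on these libraries where they do the work, as an engineer would, in place of code of your own. Each camera call takes 0.05 s, during which the arm holds its last target. There are 200 camera calls.

### The job

Four small steel cases stand in a row on the board and all look shut, but the spring catch of one has not caught. Tug the cases by the knobs on their lids until you find the lid that lifts, and lift that one clearly (a couple of centimetres); push it down until its catch snaps, then tug it once more to be sure that it holds, and let go. Leave all four lids caught, and do not force the good catches or disturb the things lying about.

Things in the scene. Friction and masses are not known exactly. Their poses are not given: they have to be found in the camera images.
- board: plywood board 160 x 600 x 15 mm lying fixed on the bench, carrying the four cases in a row along its y. Origin centre of its underside; x away from the robot across the board, y along the row to the left, z up
- bay_1 (a point): point on the board's top face (15 mm over the bench) under the centre of the leftmost case; axes as the board's. All four cases: fixed, grey steel, 110 mm (x) by 95 mm (y), 150 mm apart, lid hinged along the far (+x) edge, hinge 55 mm beyond the bay point in x and 46 to 50 mm above it, so the lid's robot-side edge lifts. Catch hidden in a steel housing at the middle of that edge
- bay_2 (a point): point on the board's top face (15 mm over the bench) under the centre of the second case; axes as the board's. On each lid: a black ball knob, 28 mm across on a 12 mm stem, 30 mm nearer the robot (-x) than the bay point, same y (so 85 mm from the hinge line). Lid face at the knob 53 to 63 mm above the bay point, ball centre 81 to 91 mm, top 95 to 105 mm.
- bay_3 (a point): point on the board's top face (15 mm over the bench) under the centre of the third case; axes as the board's. The cases are let into the board by differing depths and the lids' tops slope differently by up to 3 degrees, so height and slope do not tell which is caught. A caught lid stops a pull at the knob dead after about 1 mm; an uncaught one lifts with 1 to 4 N; 10 N tells
- bay_4 (a point): point on the board's top face (15 mm over the bench) under the centre of the rightmost case; axes as the board's. Pushed down at the knob with about 8 to 18 N an uncaught lid snaps past its catch: it drops about 5 mm at the knob and stops hard (25 N is enough). Held pads resist its turning, so a tool that does not turn with the lid needs more
- lid_1 (a joint): one of the four lids; the number does NOT say in which bay it is. Hinge angle in rad, grows as it opens (raising the knob by d m gives about d/0.085). 0 = fully down; a caught lid has play up to about 0.015, where the catch holds it; an uncaught lid rests on the catch at about 0.055. Opens to 1.2; falls back slowly when let go
- lid_2 (a joint): one of the four lids; the number does NOT say in which bay it is. Hinge angle in rad, grows as it opens (raising the knob by d m gives about d/0.085). 0 = fully down; a caught lid has play up to about 0.015, where the catch holds it; an uncaught lid rests on the catch at about 0.055. Opens to 1.2; falls back slowly when let go
- lid_3 (a joint): one of the four lids; the number does NOT say in which bay it is. Hinge angle in rad, grows as it opens (raising the knob by d m gives about d/0.085). 0 = fully down; a caught lid has play up to about 0.015, where the catch holds it; an uncaught lid rests on the catch at about 0.055. Opens to 1.2; falls back slowly when let go
- lid_4 (a joint): one of the four lids; the number does NOT say in which bay it is. Hinge angle in rad, grows as it opens (raising the knob by d m gives about d/0.085). 0 = fully down; a caught lid has play up to about 0.015, where the catch holds it; an uncaught lid rests on the catch at about 0.055. Opens to 1.2; falls back slowly when let go
- bush: brass bush standing on its end on the board between two cases, 34 mm across, 42 mm tall; origin centre of its underside; a bystander, leave it where it is
- bearing: steel ring 38 mm across, 14 mm tall, flat on the board between two cases; origin centre of its underside; a bystander, leave it where it is
- socket: dark steel socket, 26 mm across, 34 mm tall, on the board between two cases; origin centre of its underside; a bystander, leave it where it is
- hammer: hammer lying on the bench beyond the board; a bystander, leave it where it is
- wrench: steel wrench lying on the bench beyond the board; a bystander, leave it where it is
- jar: glass jar with steel cap, 56 mm across, 75 mm tall, on the bench beyond the board; origin centre of its underside; a bystander, leave it where it is
- screwdriver: screwdriver lying on the bench between the robot and the board; a bystander, leave it where it is

How it is judged:
By the outcome, as a careful person would: the job done as asked, in the order asked, and still so for the second after the job is handed in, with the robot touching nothing.
It also fails if it takes over 64 s, if anything falls off the work surface, if the arm or the gripper's body presses on something with over 40 N, if the wrist force passes 120 N, or if a joint passes its speed limit or range.

## Working session

There is one attempt and no reset: what is moved stays moved. The work goes in short steps, each a Python script; the robot and the scene stay as the last script left them, time stands still between calls to the robot, and variables do not carry over. Pictures are saved under pics/ and viewed, at most 10 in all, crops included, and the job is handed in when it is done.

```bash
ls; mkdir -p pics
python3 - <<'E'
from station import *
import cv2,numpy as np
for c in("scene","top"):
    p,d=viewer.read_camera(c); cv2.imwrite(f"pics/{c}0.png",p[:,:,::-1]); np.save(f"pics/{c}d.npy",d)
    for n in("bay_1","lid_1","board"):
        for f in(tip_of,search_frame):
            try: print(c,n,f.__name__,[(np.round(r["at"],3).tolist(),round(r["score"],2)) for r in f(c,n)])
            except Exception as e: print(c,n,f.__name__,repr(e)[:80])
s=env.sense(); print(s["t"],s["tcp_rot"],s["wrist_force"])
i=viewer.camera_info("top");print(i)
E
python3 -c "
import cv2,numpy as np
cv2.imwrite('pics/both.png',cv2.resize(np.vstack([cv2.imread('pics/scene0.png'),cv2.imread('pics/top0.png')]),(400,600)))"
```

```text
pics
scene bay_1 call [([0.416, -0.042, 0.003], 0.73)]
scene bay_1 call [([0.582, 0.089, 0.015], 0.71)]
scene lid_1 call ValueError('it knows: bay, bearing, board, bush, hammer, jar, screwdriver, socke
scene lid_1 call [([0.501, 0.213, 0.077], 0.94), ([0.57, -0.07, 0.073], 0.87), ([0.535, 0.068, 0.074], 0.8), ([0.6, -0.221, 0.073], 0.55)]
scene board call [([0.549, -0.003, -0.001], 0.58)]
scene board call [([0.583, 0.095, 0.013], 0.59)]
top bay_1 call []
top bay_1 call [([0.542, 0.001, 0.018], 0.96)]
top lid_1 call ValueError('it knows: bay, bearing, board, bush, hammer, jar, screwdriver, socke
top lid_1 call [([0.557, -0.082, 0.07], 0.95), ([0.594, -0.226, 0.07], 0.81), ([0.528, 0.071, 0.077], 0.64), ([0.497, 0.206, 0.071], 0.55)]
top board call [([0.549, -0.003, -0.001], 0.65)]
top board call [([0.541, 0.005, 0.014], 0.96)]
0.6 [[ 9.21168850e-01  3.89163141e-01 -1.66436647e-05]
 [ 3.89163140e-01 -9.21168849e-01 -2.98244427e-05]
 [-2.69381993e-05  2.09962467e-05 -9.99999999e-01]] [ 0.19840613 -0.32657571 -0.00947014]
{'intrinsics': array([[406.39402471,   0.        , 252.7632841 ],
       [  0.        , 406.39402471, 192.18482414],
       [  0.        ,   0.        ,   1.        ]]), 'eye': array([0.4696339 , 0.0316069 , 0.96767577]), 'rotation': array([[-0.00629616,  0.98888363, -0.14855812],
       [-0.99996935, -0.00553498,  0.00553663],
       [ 0.00465281,  0.14858843,  0.98888818]])}
```

View pics/top0.png

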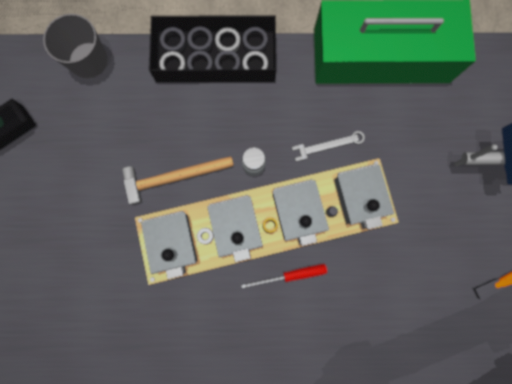

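View pics/scene0.png

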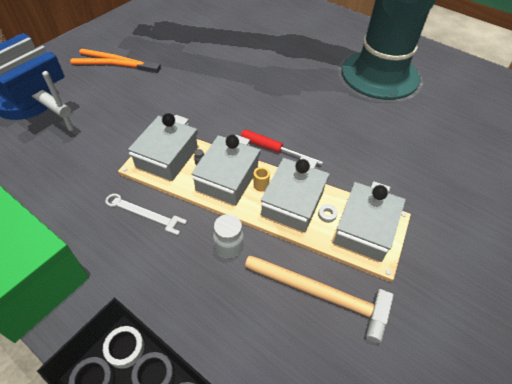

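```bash
cat > h.py <<'E'
from station import *
import numpy as np,cv2
PX={"top":[(168,255),(237,238),(305,221),(373,205)],"scene":[(380,192),(302,167),(232,142),(168,120)]}
def ray(i,u,v):
    K=i["intrinsics"]; d=np.linalg.inv(K)@[u,v,1.]; d=np.array(i["rotation"])@[d[0],-d[1],-d[2]]
    return np.array(i["eye"]),d/np.linalg.norm(d)
def blob(c,u,v):
    g=cv2.cvtColor(cv2.imread(f"pics/{c}0.png"),cv2.COLOR_BGR2GRAY)[v-14:v+15,u-14:u+15]
    n,l,s,ce=cv2.connectedComponentsWithStats((g<70).astype(np.uint8))
    k=min(range(1,n),key=lambda k:np.hypot(*(ce[k]-14))-0.05*s[k,4])
    return u-14+ce[k][0],v-14+ce[k][1],s[k,4],s[k,2:4]
def knobs():
    out=[]
    for a,b in zip(PX["top"],PX["scene"]):
        A=np.zeros((3,3));y=np.zeros(3);q=[]
        for c,p in(("top",a),("scene",b)):
            u,v,*r=blob(c,*p); o,d=ray(viewer.camera_info(c),u,v);q.append((o,d)); M=np.eye(3)-np.outer(d,d);A+=M;y+=M@o
        X=np.linalg.solve(A,y); out.append((X,[np.linalg.norm(np.cross(X-o,d)) for o,d in q]))
    return out
E
python3 - <<'E'
from h import *
for c in PX:
    for p in PX[c]: print(c,blob(c,*p))
K=knobs()
for X,e in K: print(X.round(4),np.round(e,4))
P=np.array([X for X,_ in K]); print(np.linalg.norm(np.diff(P,axis=0)[:,:2],axis=1), np.arctan2(*( (P[0]-P[3])[:2]*[-1,1])))
i=viewer.camera_info("top");d=np.load("pics/topd.npy")
for (u,v) in PX["top"]:
    z=np.median(d[v-1:v+2,u-1:u+2]);o,r=ray(i,u,v); r=r/-(r@np.array(i["rotation"])[:,2]*1); print((o+r*z).round(4))
E
```

```text
top (np.float64(167.64545454545456), np.float64(254.4909090909091), np.int32(110), array([12, 12], dtype=int32))
top (np.float64(236.97058823529412), np.float64(237.68627450980392), np.int32(102), array([11, 12], dtype=int32))
top (np.float64(305.13), np.float64(220.97), np.int32(100), array([11, 11], dtype=int32))
top (np.float64(372.43518518518516), np.float64(204.99074074074073), np.int32(108), array([12, 11], dtype=int32))
scene (np.float64(379.4223602484472), np.float64(192.3975155279503), np.int32(161), array([14, 14], dtype=int32))
scene (np.float64(301.9154929577465), np.float64(165.88028169014083), np.int32(142), array([13, 13], dtype=int32))
scene (np.float64(231.87313432835822), np.float64(141.3955223880597), np.int32(134), array([13, 14], dtype=int32))
scene (np.float64(168.23015873015873), np.float64(119.42063492063492), np.int32(126), array([12, 14], dtype=int32))
[0.468  0.2074 0.0999] [0.0004 0.0004]
[0.5025 0.061  0.0989] [0.0001 0.0001]
[ 0.5372 -0.0849  0.0997] [0.0001 0.0001]
[ 0.5709 -0.2311  0.0986] [0.0001 0.0001]
[0.15043943 0.14995443 0.15007492] 0.23048271882588225
[0.4671 0.2032 0.1155]
[0.5013 0.0603 0.115 ]
[ 0.5358 -0.0823  0.1169]
[ 0.5689 -0.2273  0.1148]
```

```bash
cat >> h.py <<'E'
from scipy.spatial.transform import Rotation as Ro
YAW=0.2305; BX=np.array([np.cos(YAW),np.sin(YAW),0]); BY=np.array([-np.sin(YAW),np.cos(YAW),0])
R0=np.column_stack([BX,-BY,[0,0,-1.]])
def pose(k,th):
    "TCP pose holding knob k (ball centre), lid turned by th from where it was gripped"
    h=k+0.085*BX; h[2]=0.063
    R=Ro.from_rotvec(th*BY).as_matrix()
    return h+R@(k-[0,0,0.019]-h),R@R0
def approach(k):
    p,_=pose(k,0); env.reach(p+[0,0,.07],R0); env.movel(p,rate=.12)
def force(n=3):
    f=[]
    for _ in range(n): f.append(env.sense()["wrist_force"]); env.pause(.02)
    return np.mean(f,0)
def turn(k,th,rate=.02):
    p,R=pose(k,th); env.movel(p,R,rate=rate)
def tug(k,f0,lim=9.,step=.006,thmax=.06,verbose=True):
    th=0;held=False
    while th<thmax:
        th+=step; turn(k,th); f=force(2)-f0
        if verbose: s=env.sense(); print(round(s["t"],2),round(th,3),f.round(1),round(s["gripper_width"],4),s["ee_pos"].round(4)[2])
        if -f[2]>lim: held=True;break
    return held,th
E
python3 - <<'E'
from h import *
k=knobs()[3][0]; approach(k); f0=force(); s=env.sense(); print(s["t"],s["ee_pos"]-pose(k,0)[0],f0,s["gripper_width"])
effector.grasp(30); print(env.sense()["t"],env.sense()["gripper_width"],(force()-f0).round(2))
print(tug(k,f0)); turn(k,0); print(force()-f0,env.sense()["t"])
E
```

```text
3.1667 [ 0.00066644 -0.00032859  0.00085198] [-0.18430414 -0.39663127  0.22678034] 0.09182871883625388
4.175 0.02612327518429549 [-0.2   0.88  0.73]
4.51 0.006 [-0.4  1.9 -1.6] 0.0265 0.0797
4.79 0.012 [-0.   2.4 -2. ] 0.0262 0.0804
5.08 0.018 [-0.4  3.4 -3.6] 0.0264 0.0808
5.36 0.024 [-0.3  3.1 -8.1] 0.0266 0.081
5.64 0.03 [ -0.1   3.1 -13.2] 0.0263 0.0812
(True, 0.03)
[-1.7906542   5.56228722 -2.71096238] 5.975
```

```bash
cat >> h.py <<'E'
def leave(k,th=0):
    effector.release(); p,_=pose(k,th); env.movel(p+[0,0,.06],R0,rate=.15)
E
python3 - <<'E'
from h import *
K=[x[0] for x in knobs()]
leave(K[3])
for i in (2,1,0):
    k=K[i]; approach(k); f0=force(); effector.grasp(30)
    held,th=tug(k,f0,step=.008); print(i,held,th,env.sense()["t"])
    if not held: break
    turn(k,0); 
    if i: leave(k)
E
```

```text
10.3 0.008 [-0.6  1.8 -2. ] 0.0261 0.0812
10.58 0.016 [-0.5  2.2 -3. ] 0.0263 0.0819
10.87 0.024 [ 0.3  2.1 -9.1] 0.0267 0.0822
2 True 0.024 10.8667
15.45 0.008 [-0.5  1.  -1.3] 0.0263 0.0804
15.73 0.016 [-1.4  2.4 -0.9] 0.0267 0.0812
16.02 0.024 [-1.1  4.3 -1.2] 0.0262 0.0819
16.3 0.032 [-1.6  4.7 -0.7] 0.0262 0.0826
16.58 0.04 [-1.4  4.8 -1.1] 0.0258 0.0833
16.87 0.048 [-0.9  4.6 -1.3] 0.0262 0.084
17.15 0.056 [-0.5  4.8 -1.2] 0.0261 0.0846
17.43 0.064 [-1.6  4.9 -1.4] 0.0262 0.0853
1 False 0.064 17.4333
```

Run:
```python
from h import *
k=knobs()[1][0]
turn(k,.34,rate=.03); s=env.sense(); print(s["t"],s["ee_pos"],s["gripper_width"],s["wrist_force"])
p,d=viewer.read_camera("scene"); cv2.imwrite("pics/lift.png",cv2.resize(p[90:240,130:430,::-1],None,fx=2,fy=2))
```

```text
18.375 [0.51259154 0.06376467 0.10702816] 0.02625598476165653 [-1.60548316  4.01503541 -1.58222365]
```

View pics/lift.png

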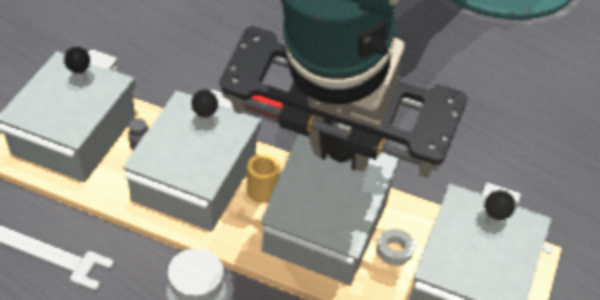

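The second case's lid (crop 335,195) is visibly tilted up, with the knob held between the fingers at (340,150). The bush (263,175) and the ring (395,245) have not moved. Next I lower the lid and press it.

Run:
```python
from h import *
k=knobs()[1][0]
turn(k,0.01,rate=.04); f0=force(); th=.01; print(env.sense()["t"],f0)
while th>-.16:
    th-=.008; turn(k,th); f=force(2); s=env.sense()
    print(round(s["t"],2),round(th,3),f.round(1),round(s["gripper_width"],4),s["ee_pos"].round(4)[2])
    if f[2]>27: break
```

```text
19.3333 [-1.07500695  5.07220379 -1.62571853]
19.62 0.002 [-1.   5.7 -1.2] 0.0262 0.0802
19.9 -0.006 [-0.9  5.2  0.3] 0.0267 0.0798
20.18 -0.014 [-2.3  4.8  3.6] 0.0261 0.0795
20.47 -0.022 [-3.2  4.7  5.8] 0.0264 0.0791
20.75 -0.03 [-4.   4.8  7.3] 0.0265 0.0786
21.03 -0.038 [-2.8  5.7  4.1] 0.0263 0.0776
21.32 -0.046 [-0.9  5.9 -1.4] 0.0261 0.076
21.6 -0.054 [-0.7  5.2 -1.7] 0.0264 0.0754
21.88 -0.062 [-1.3  5.1 -0.5] 0.0266 0.075
22.17 -0.07 [-2.4  5.2  5.5] 0.0264 0.0749
22.45 -0.078 [-4.   5.1 11.7] 0.0261 0.0748
22.73 -0.086 [-6.   4.2 17. ] 0.0262 0.0747
23.02 -0.094 [-8.3  4.6 22.1] 0.0262 0.0746
23.3 -0.102 [-10.6   4.4  27.7] 0.0261 0.0746
```

It snapped: force peaked, the knob dropped 5 mm, then stopped hard. Now the confirming tug.

Run:
```python
from h import *
k=knobs()[1][0]; th=-.07
while th<.0:
    turn(k,th); f=force(2); s=env.sense()
    print(round(s["t"],2),round(th,3),f.round(1),round(s["gripper_width"],4),s["ee_pos"].round(4)[2])
    if f[2]<-11: break
    th+=.008
env.pause(.3); print(force())
turn(k,-.058); print(force()); leave(k,-.058)
p,_=pose(k,0); env.movel(p+[-.05,0,.16],R0,rate=.2)
env.reach([.35,-.45,.28],R0)
p,d=viewer.read_camera("scene"); cv2.imwrite("pics/end.png",cv2.resize(p[70:300,60:430,::-1],None,fx=2,fy=2)); s=env.sense(); print(s["t"])
```

```text
23.62 -0.07 [-3.5  5.7  6.3] 0.0261 0.0749
23.91 -0.062 [-1.3  5.8  0.4] 0.0261 0.075
24.19 -0.054 [-1.5  5.6 -1.1] 0.0264 0.0755
24.48 -0.046 [-1.   5.2 -1.4] 0.0263 0.0761
24.76 -0.038 [ 0.   5.4 -5.8] 0.0262 0.0763
25.04 -0.03 [ 0.8  5.6 -9.4] 0.0265 0.0765
25.32 -0.022 [  1.5   6.1 -13.7] 0.0264 0.0767
[  2.16037211   5.22012353 -13.167987  ]
[-0.92997451  5.79008482 -1.6209921 ]
30.3083
```

View pics/end.png

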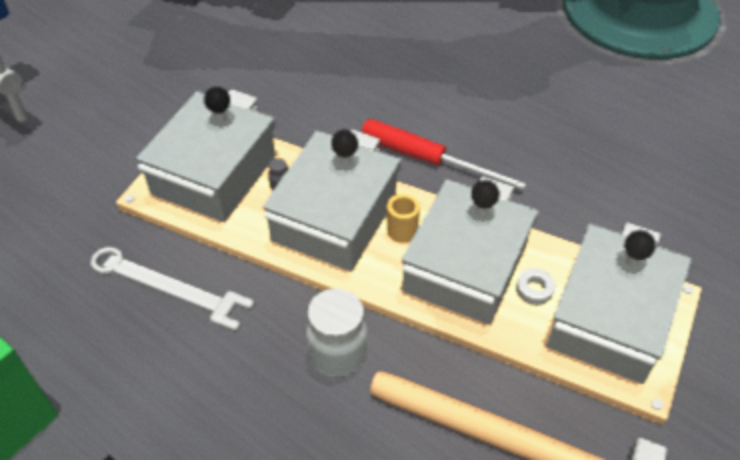

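All four lids are down, with knobs at (217,99), (344,142), (485,193) and (640,244). The bystanders are where they were, and the arm is clear.

```bash
python3 -c "
from station import *
print(workorder.finish_job())"
```

```text
the job is handed in; nothing more can be done
None
```

The uncaught lid was in bay 2: I lifted it about 28 mm and pressed it until it snapped, and it then held a tug of about 13 N. Bays 3 and 4 held when tugged, bay 1 wasn't tugged because the loose lid was already found, nothing else was disturbed, and the job was handed in at about 30 s.

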